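# Refit the defrost knob of the deli case and hold it in

### The arm

A 6-joint arm with a two-finger parallel gripper is mounted at the origin on the work surface. World frame = base frame: x ahead of the robot, y to its left, z up, the work surface at z = 0. Lengths are in m, angles in rad, forces in N, time in s.
With the tool pointing down it reaches from about 0.225 to 0.875 m from the base axis. Payload 3.4 kg.
Tool frame: the origin (TCP) lies midway between the tips of the shut fingers; the grasp point (between the pads) lies 19 mm behind it (r.hold_point_z is the distance from the TCP to the grasp point, in m); z points along the fingers, y is the line along which they close (so a half turn about z gives the same grasp; the last joint's range is limited). The gripper opens to 85 mm and grips with 20 to 120 N. Pads are 22 mm wide; open, the fingers measure 114 mm over their backs; the gripper's body (76 mm by 85 mm) begins 54 mm behind the grasp point. The pads swing forward as they close: fully open they stand 13 mm farther back than shut.
Start: joints at [0.98, 0.276, 1.505, -0, 1.361, -0.121], TCP at [0.26, 0.513, 0.231] pointing down, gripper open.
Joint ranges: [-2.89, 2.89], [-0.75, 2.08], [0.22, 2.7], [-1.18, 4.32], [0.11, 2.71], [-2.7, 2.7]. Speed limits (rad/s): [2.57, 2.57, 3.14, 3.14, 3.14, 3.14].

### API

Orientations are given as a unit quaternion [w, x, y, z].
In Python, from cell import r gives the robot as it stands.
- The arm moves only by the tool send_rows, never from a script. Its argument "deltas" is a list of rows, each a list of 7 numbers: the opening in per cent of the stroke, from 0 (shut) to 100 (fully open), then the shift along the tool's x, y, z in cm, then the turn, a rotation vector about the tool's x, y, z in rad. A call has 1 to 12 rows; each row shifts and turns the commanded pose from where the row before left it, along the tool's axes as they then stand; what a row does not reach is not made up. A row lasts 1/12 s, in which the tool goes at most 41.7 mm and 7.16 degrees, less where a joint would pass 70% of its speed; a pose out of reach is approached as far as the arm can. A call is refused whole if a number of a shift passes 4.17 or a number of a turn 0.125, either way. A call with a gripper value outside its range is refused whole. The fingers move at their own pace and stop on an object; "force" is the grip in N (left out, the last holds). Time passes only in rows, so rows that do not move let the fingers close. It gives the time, the measured TCP pose, the force, the opening and the grip force at its end, in the units of the state.
- r.get_obs(): the state, without advancing time (a new reading comes with each control period).
- r.snapshot(name): name is "scene" or "top" or "wrist"; returns a dict with "frame" (480x640x3 uint8, blue, green, red), "range_z" (480x640 float32, m along the optical axis (not along the pixel's ray), 0 where there is no reading), "K" (3x3 intrinsics, pixels), "view" (4x4, takes a point from world to camera coordinates); the wrist camera has in their place "mount" (4x4, takes a point from camera to tool coordinates, whose origin is the TCP and whose axes are the flange's). Camera axes: x right, y down, z forward; pixel columns grow to the right and rows downward; lengths in m; the calibration is good to about 2 mm. The wrist camera is an equidistant fisheye: a pixel r from the principal point sees the ray r / f radians off the axis. A picture is of the moment at which its call begins: read the wrist's pose just before it.
- r.hand_in(): hands the job in; it is judged then, once.
Trained networks look in a picture, given as the dict that the camera call returned (one of the last four; its "shot" number tells which), for a name from the list of things; names that differ only in an ending like _2 or _b are one class to them, and where a whole thing is asked for, a point or a joint stands for the part that bears it (a point fixed in the world has none). Each returns a list of dicts, best first, with "score" (0 to 1); they miss things now and then, are a little off and sometimes report something else, mostly with a low value. They report only what shows in the picture. A call takes as long as a camera call. They do not tell look-alikes from the thing itself.
- r.spot_in(picture, target): "bbox" ([left, top, right, bottom] in pixels, round what is visible of it).
- r.silhouettes(picture, target): "region" (480x640 bool, what is visible of it) and "bbox" ([left, top, right, bottom] in pixels, round what is visible of it).
- r.tip_of(picture, target): "centre" ([row, column] in pixels: a listed point, or the origin of a listed thing).
The state is a dict: "clock": time; "qpos": joint angles; "dq": joint speeds; "effort": joint torques, N m; "eef_pos": TCP position; "tool_rot": TCP orientation; "ft_force": force on the tool from outside, world axes, zero at the start; "ft_torque": the same for the moment, N m; "opening": finger opening in m; "grip_force": force on a finger pad.
Only numpy, scipy, OpenCV 4.12 (cv2) and the standard library are available. Lean on these libraries where they do the work, as an engineer would, in place of code of your own. Each camera call takes 0.05 s, during which the arm holds its last target. There are 200 camera calls.

### The job

The black defrost knob with the orange nose has come off the chilled case's control box. Pick it up, turn it so that its nose points the way the flat of the bare D-shaped brass spindle faces, push it fully home on that spindle, then press it right down against the spindle's spring and finish while still holding it pressed down. Leave the grey fan knob and the other things on the counter alone.

Things in the scene. Friction and masses are not known exactly. Their poses are not given: they have to be found in the camera images.
- knob: Loose black pointer knob, about 60 g, upright, 38 mm tall. Origin: centre of underside on the bore axis; z up. Grip flats at y = -14 and +14 mm, from x = -20 to +14; then it tapers to an orange-topped nose, 8 mm wide, at x = +25. D-shaped blind bore from below: 20 mm deep, 18 mm across, its flat 5 mm from the axis on the nose (+x) side; about 1 mm play on the spindle.
- knob_nose (a point): Tip of the knob's orange nose at its top edge: knob frame (25, 0, 38) mm.
- spindle_tip (a point): Centre of the top end of the bare brass D-spindle (in either place of the box), moving with it. z up, x out of its flat: the knob's nose must point along this x. 16 mm diameter, flat 4 mm from the axis, 30 mm tall over the box top when out, top 4 mm tapered by 2 mm. It does not turn. Knob fully seated: its underside is 20 mm below this point.
- spindle (a joint): How far the bare spindle is pressed down, m: 0 out, stop at 0.008. Spring return: it starts to give at about 4 N and takes about 12 N at the stop; it counts as pressed down from 0.005. Fully pressed, the seated knob still clears the box top by 2 mm.
- control_box: Fixed grey control box with black top, 130 (x) x 230 (y) x 60 mm tall, fastened down. Origin: centre of its underside. Its two control places are at (0, -60) and (0, +60) mm on its top, one with the bare spindle, one with the grey fan knob.
- fan_knob_top (a point): Centre of the top of the grey fan knob that is already fitted in the other place (same shape as the loose one, white mark, top 44 mm above the box top). Not to be turned.
- fan_knob (a joint): Turn of the grey fan knob, rad, 0 at the start; stays where it is left.
- sauce: Red sauce bottle, 58 mm diameter, 170 mm tall, origin at centre of its underside. Bystander.
- oil: Green oil bottle, 62 mm diameter, 170 mm tall, origin at centre of its underside. Bystander.
- jar: Amber jar with white lid, 76 mm diameter, 100 mm tall, origin at centre of its underside. Bystander.
- screwdriver: Screwdriver with yellow handle, 200 mm long, 26 mm thick, lying along its x. Origin under its middle. Bystander.
- tub: White open deli tub, rim 90 mm across, 70 mm tall, origin at centre of its underside. Bystander.
- salami: Red salami with white band, 200 mm long along its x, 64 mm thick, origin under its middle. Bystander.
- tag: Black price-tag wedge, 36 (x) x 70 (y) x 40 mm tall, origin at centre of its underside. Bystander.
Mind the look-alikes: they are no part of the job. Leave any pink or red look-alike of the knob alone.

How it is judged:
By the outcome, as a careful person would: the job done as asked, in the order asked, and still so for the second after the job is handed in, while the arm keeps its last pose, push and grip.
It also fails if it takes over 43 s, if anything falls off the work surface, if the arm or the gripper's body presses on something with over 40 N, if the wrist force passes 120 N, or if a joint passes its speed limit or range.

## Working session

There is one attempt and no reset: what is moved stays moved. The work goes in short steps, Python scripts to look and compute and a tool call to move; the robot and the scene stay as the last step left them, time stands still between calls to the robot, and variables do not carry over. Pictures are saved under pics/ and viewed, at most 10 in all, crops included, and the job is handed in when it is done.

Besides the shell and the picture viewer there is one more tool, called after "Request:" by a JSON object that holds its "api" and its "payload". send_rows: Moves the arm, as the interface text tells. Its arguments: {"type":"object","properties":{"deltas":{"type":"array"},"force":{"type":"number"}},"required":["deltas"]}

```bash
mkdir -p pics; ls
python3 - <<'E'
from cell import r
import cv2,numpy as np
for n in ["top","scene"]:
    s=r.snapshot(n); cv2.imwrite(f"pics/{n}0.png",s["frame"])
    Ki=np.linalg.inv(s["K"]);V=np.linalg.inv(s["view"])
    for t in ["knob","knob_nose","spindle_tip","fan_knob_top","control_box"]:
        for d in r.tip_of(s,t)[:3]:
            v,u=d["centre"]; z=s["range_z"][int(round(v)),int(round(u))]
            p=V@np.r_[z*(Ki@[u,v,1]),1]
            print(n,t,round(d["score"],2),np.round([u,v]),p[:3].round(3))
print(r.get_obs())
E
```

```text
pics
top knob 0.77 [440. 258.] [ 0.584 -0.282  0.04 ]
top knob 0.73 [410. 274.] [ 0.542 -0.21   0.039]
top knob 0.73 [422. 308.] [ 0.464 -0.242  0.035]
top knob_nose 0.65 [451. 263.] [ 0.575 -0.318  0.003]
top knob_nose 0.55 [414. 266.] [ 0.563 -0.219  0.044]
top knob_nose 0.52 [426. 318.] [ 0.44  -0.258 -0.001]
top spindle_tip 0.4 [289. 243.] [0.603 0.073 0.093]
top fan_knob_top 0.61 [237. 239.] [0.607 0.188 0.106]
scene knob 0.84 [174. 301.] [ 0.614 -0.29   0.024]
scene knob 0.76 [212. 276.] [ 0.568 -0.217  0.023]
scene knob 0.59 [186. 251.] [ 0.495 -0.261  0.027]
scene knob_nose 0.96 [209. 274.] [ 0.574 -0.221  0.035]
scene knob_nose 0.72 [188. 230.] [ 0.406 -0.256 -0.001]
scene knob_nose 0.61 [165. 281.] [ 0.575 -0.303  0.039]
scene spindle_tip 0.66 [271. 314.] [ 0.682 -0.119  0.019]
scene spindle_tip 0.47 [362. 240.] [0.602 0.077 0.09 ]
scene fan_knob_top 0.8 [423. 225.] [0.603 0.201 0.105]
scene control_box 0.95 [383. 270.] [0.656 0.106 0.057]
{'clock': 0.6, 'qpos': array([ 9.79989005e-01,  2.75869732e-01,  1.50488230e+00, -1.69892538e-05,
        1.36070066e+00, -1.21012704e-01]), 'dq': array([ 0.00031461, -0.0021469 ,  0.00035792, -0.0003983 ,  0.00109844,
       -0.00176139]), 'effort': array([ 1.95978801e-04, -4.16384339e+01, -2.45989126e+01, -2.43543891e-04,
        3.24123803e-04, -4.94065588e-06]), 'eef_pos': array([0.26034239, 0.51272851, 0.23135236]), 'tool_rot': array([3.21715515e-05, 2.32741393e-01, 9.72538657e-01, 6.26999552e-05]), 'ft_force': array([-0.05935863,  0.57291677,  0.06060992]), 'ft_torque': array([-0.05074461,  0.00368756, -0.01574255]), 'grip_force': 0.0, 'opening': 0.08529189250005635}
```

Run:
```python
import cv2,numpy as np
a=cv2.imread("pics/top0.png")[200:350,200:500]; b=cv2.imread("pics/scene0.png")[190:350,130:460]
c=np.vstack([cv2.resize(a,(600,300),interpolation=2),cv2.resize(b,(600,290),interpolation=2)])
cv2.imwrite("pics/c0.png",c)
```

```text
(no output)
```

View pics/c0.png

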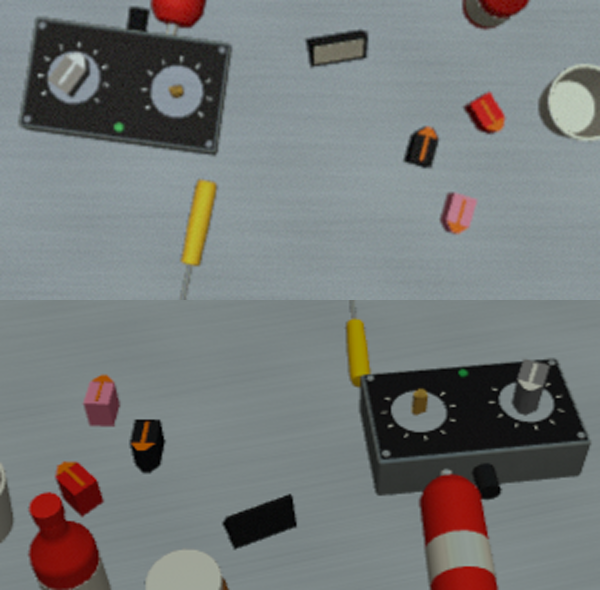

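View pics/top0.png

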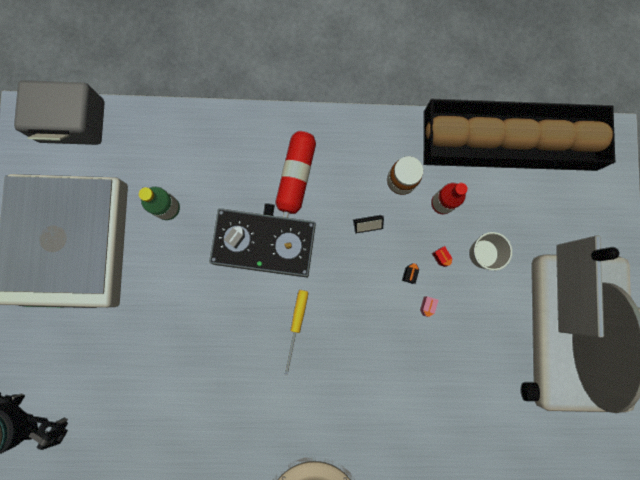

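The black knob is the loose one at about top-view px (411,273), with its nose up and slightly right. The bare spindle is at (289,245), and there are red and pink look-alikes at (443,256) and (429,306). Next I'll look at the spindle with the wrist camera on the way.

```bash
cat > h.py <<'E'
from cell import r
import numpy as np,cv2
from scipy.spatial.transform import Rotation as Ro
def pose():
    o=r.get_obs(); q=o["tool_rot"]; return o, o["eef_pos"], Ro.from_quat([q[1],q[2],q[3],q[0]]).as_matrix()
def yaw(R): return np.arctan2(R[1,0],R[0,0])
def go(target, yw=None):
    "turn about tool z first (rad), then shift in turned tool axes, cm"
    o,p,R=pose(); t=0
    if yw is not None:
        t=(yaw(R)-yw+np.pi)%(2*np.pi)-np.pi; R=R@Ro.from_rotvec([0,0,t]).as_matrix()
    print("yaw",yaw(R).round(3),"turn z",round(t,3),"shift cm",(R.T@(np.array(target)-p)*100).round(2),"q6",o["qpos"][5].round(2))
def wrist():
    o,p,R=pose(); s=r.snapshot("wrist"); return s,p,R
def wray(s,p,R,uv):
    K=s["K"]; M=s["mount"]; uv=np.atleast_2d(uv).astype(float)
    d=(uv-K[:2,2])/[K[0,0],K[1,1]]; th=np.linalg.norm(d,axis=1); 
    v=np.c_[d/np.maximum(th,1e-9)[:,None]*np.sin(th)[:,None],np.cos(th)]
    return R@M[:3,3]+p, (R@M[:3,:3]@v.T).T
def onz(s,p,R,uv,z):
    c,d=wray(s,p,R,uv); return c+d*((z-c[2])/d[:,2])[:,None]
def wpix(s,p,R,X):
    M=s["mount"]; c=(np.atleast_2d(X)-p)@R; c=(c-M[:3,3])@M[:3,:3]
    rr=np.linalg.norm(c[:,:2],axis=1); th=np.arctan2(rr,c[:,2])
    return s["K"][:2,2]+c[:,:2]/rr[:,None]*th[:,None]*[s["K"][0,0],s["K"][1,1]]
E
python3 - <<'E'
from h import *
s,p,R=wrist(); print(s["mount"].round(3),s["K"].round(1)); print(R.round(3))
go([0.60,0.075,0.25])
E
```

```text
[[-0.001 -0.959 -0.284  0.072]
 [ 1.    -0.001 -0.001 -0.001]
 [ 0.    -0.284  0.959 -0.143]
 [ 0.     0.     0.     1.   ]] [[371.6   0.  317.3]
 [  0.  371.6 245.7]
 [  0.    0.    1. ]]
[[-0.892  0.453  0.   ]
 [ 0.453  0.892  0.   ]
 [-0.     0.    -1.   ]]
yaw 2.672 turn z 0 shift cm [-50.1  -23.65  -1.87] q6 -0.12
```

Request:
{"api": "send_rows", "payload": {"deltas": [[100,-3.5,-1.65,-0.13,0,0,0],[100,-3.5,-1.65,-0.13,0,0,0],[100,-3.5,-1.65,-0.13,0,0,0],[100,-3.5,-1.65,-0.13,0,0,0],[100,-3.5,-1.65,-0.13,0,0,0],[100,-3.5,-1.65,-0.13,0,0,0],[100,-3.5,-1.65,-0.13,0,0,0],[100,-3.5,-1.65,-0.13,0,0,0],[100,-3.5,-1.65,-0.13,0,0,0],[100,-3.5,-1.65,-0.13,0,0,0],[100,-3.5,-1.65,-0.13,0,0,0],[100,-3.5,-1.65,-0.13,0,0,0]]}}

```text
clock: 1.65
eef_pos: [0.5461, 0.1443, 0.2472]
tool_rot: [0.0, 0.233, 0.973, 0.0]
ft_force: [0.4, 0.2, -0.1]
opening: 0.0857
grip_force: 0.0
```

Request:
{"api": "send_rows", "payload": {"deltas": [[100,-3.5,-1.65,-0.13,0,0,0],[100,-3.0,-1.6,-0.13,0,0,0],[100,0,0,0,0,0,0],[100,0,0,0,0,0,0]]}}

```text
clock: 1.98
eef_pos: [0.5893, 0.086, 0.249]
tool_rot: [-0.0, 0.234, 0.972, 0.0]
ft_force: [0.7, 1.0, -0.7]
opening: 0.0855
grip_force: 0.0
```

Run:
```python
from h import *
s,p,R=wrist(); f=s["frame"]; cv2.imwrite("pics/w1.png",f); print(p,R[:,0],r.get_obs()["clock"])
np.savez("w1.npz",p=p,R=R,rz=s["range_z"],K=s["K"],mount=s["mount"],frame=f)
for t,z in [("spindle_tip",.09),("fan_knob_top",.104)]:
    for d in r.tip_of(s,t)[:3]:
        v,u=d["centre"]; print(t,d["score"],u,v,onz(s,p,R,[u,v],z), s["range_z"][int(v),int(u)])
for d in r.tip_of(s,"control_box"): print(d)
```

```text
[0.58929031 0.08602514 0.24904632] [-8.90167960e-01  4.55632107e-01  6.21691114e-04] 2.0333
spindle_tip 0.85 312.1 245.9 [[0.60245764 0.07333383 0.09      ]] 0.31470978
spindle_tip 0.58 450.1 203.2 [[0.62255992 0.19637361 0.09      ]] 0.28957573
spindle_tip 0.48 373.5 352.2 [[0.72432278 0.07663749 0.09      ]] 0.375842
fan_knob_top 0.93 449.8 201.1 [[0.61630381 0.19320027 0.104     ]] 0.28938043
{'centre': [206.2, 363.5], 'score': 0.71}
```

Run:
```python
from h import *
s=dict(np.load("w1.npz")); f=s["frame"]
c=cv2.resize(f[215:285,275:350],(750,700)[:2],interpolation=cv2.INTER_CUBIC)
cv2.imwrite("pics/w1c.png",cv2.resize(c,(600,560)))
p,R=s["p"],s["R"]
b,g,rr=[f[...,i].astype(int) for i in range(3)]
m=(rr-b>60); m[:215]=m[285:]=0; m[:,:275]=m[:,350:]=0
vs,us=np.nonzero(m); z=s["range_z"][vs,us]
c,d=wray(s,p,R,np.c_[us,vs]); ax=R@s["mount"][:3,2]
P=c+d*(z/(d@ax))[:,None]
print(len(P),np.percentile(P[:,2],[5,25,50,75,95]).round(4))
top=P[P[:,2]>.086]; print(len(top),top.mean(0),cv2.minAreaRect((top[:,:2]*1000).astype(np.float32)))
print((top[:,:2]*1000).round(0).astype(int).tolist()[::4])
# box top edges
```

```text
Traceback (most recent call last):
KeyError: 'range_z'
```

View pics/w1c.png

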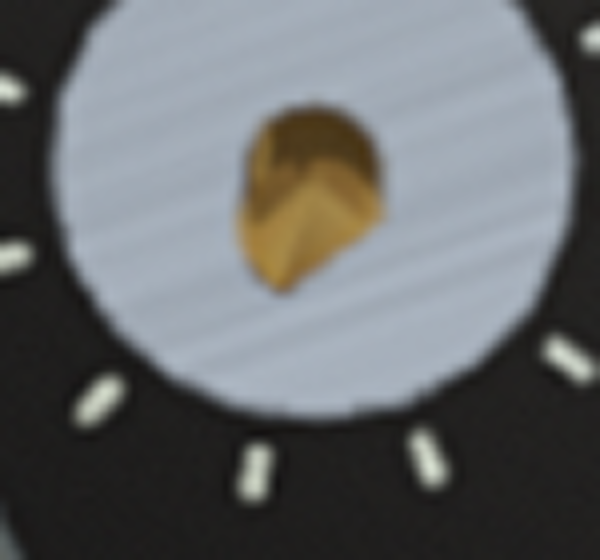

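View pics/w1.png

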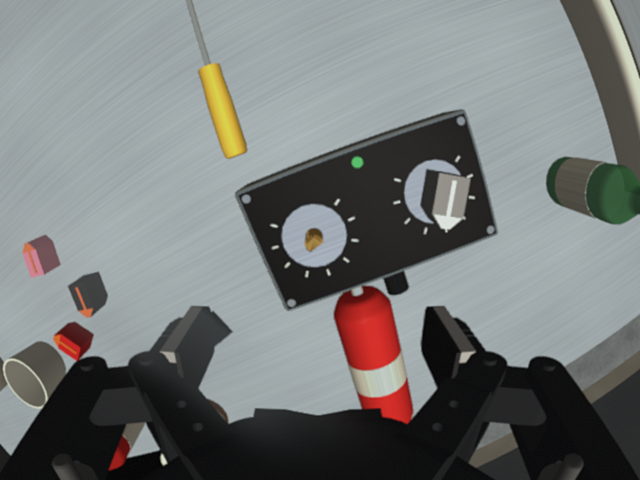

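The spindle sits at about px (312,238). Its flat is the straight lower-right edge in the crop. Next I'll fit a D-prism silhouette to it for position and facing.

```bash
cat >> h.py <<'E'
from scipy.optimize import minimize
def dpoly(rad,flat,z,x,y,a):
    t=np.linspace(0,2*np.pi,73); P=np.c_[rad*np.cos(t),rad*np.sin(t)]; P[:,0]=np.minimum(P[:,0],flat)
    c,s=np.cos(a),np.sin(a); return np.c_[P@np.array([[c,s],[-s,c]])+[x,y],np.full(len(P),z)]
def kpoly(z,x,y,a):
    P=np.array([[-20,-14],[14,-14],[25,-4],[25,4],[14,14],[-20,14]])/1000; c,s=np.cos(a),np.sin(a)
    return np.c_[P@np.array([[c,s],[-s,c]])+[x,y],np.full(6,z)]
def spin(x,y,a,zt=.09): return np.r_[dpoly(.008,.004,zt-.03,x,y,a),dpoly(.008,.004,zt-.004,x,y,a),dpoly(.006,.004,zt,x,y,a)]
def knob(x,y,a,z=0): return np.r_[kpoly(z,x,y,a),kpoly(z+.038,x,y,a)]
def fit(s,p,R,mask,model,x0,angs,up=8):
    vs,us=np.nonzero(mask); o=np.array([us.min()-8,vs.min()-8]); n=(np.ptp(us)+16,np.ptp(vs)+16)
    M=cv2.resize(mask[o[1]:o[1]+n[1],o[0]:o[0]+n[0]].astype(np.float32),None,fx=up,fy=up,interpolation=1)>.5
    def cost(q):
        px=(wpix(s,p,R,model(q[0]/1e3,q[1]/1e3,q[2]/20))-o+.5)*up-.5
        H=cv2.convexHull((px*16).astype(np.int32)); I=np.zeros(M.shape,np.uint8); cv2.fillConvexPoly(I,H,1,shift=4)
        return 1-(M&(I>0)).sum()/(M|(I>0)).sum()
    out=[]
    for a in angs:
        q0=[x0[0]*1e3,x0[1]*1e3,a*20]
        m=minimize(cost,q0,method="Nelder-Mead",options=dict(initial_simplex=np.array(q0)+np.array([[0,0,0],[3,0,0],[0,3,0],[0,0,8]])))
        out.append((round(m.fun,3),(m.x/[1e3,1e3,20]).round(4)))
    return sorted(out,key=lambda t:t[0])
E
python3 - <<'E'
from h import *
s=dict(np.load("w1.npz")); f=s["frame"].astype(int); p,R=s["p"],s["R"]
m=(f[...,2]-f[...,0]>20); m[:222]=m[262:]=0; m[:,:295]=m[:,:]*0 if 0 else m[:,:295]; m[:,:295]=0; m[:,335:]=0
print(m.sum(), [ (np.nonzero(m)[i].min(),np.nonzero(m)[i].max()) for i in (0,1)])
for o in fit(s,p,R,m,spin,[.6,.075],np.arange(8)*np.pi/4)[:5]: print(o)
go([0.535,-0.21,0.2]); go([0.535,-0.21,0.2],2.76)
E
```

```text
301 [(np.int64(229), np.int64(250)), (np.int64(304), np.int64(322))]
(np.float64(0.146), array([0.6021, 0.0747, 6.5632]))
(np.float64(0.147), array([0.6018, 0.0748, 0.2209]))
(np.float64(0.147), array([0.6022, 0.0747, 0.2818]))
(np.float64(0.147), array([0.6021, 0.0747, 6.5511]))
(np.float64(0.188), array([0.5998, 0.0752, 2.8013]))
yaw 2.673 turn z 0 shift cm [ -8.8  -29.03   4.94] q6 -1.07
yaw 2.76 turn z -0.087 shift cm [ -6.25 -29.69   4.94] q6 -1.07
```

Request:
{"api": "send_rows", "payload": {"deltas": [[60,-1.1,-3.6,0.6,0,0,0],[60,-1.1,-3.6,0.6,0,0,0],[60,-1.1,-3.6,0.6,0,0,0],[60,-1.1,-3.6,0.6,0,0,0],[60,-1.1,-3.6,0.6,0,0,0],[60,-1.1,-3.6,0.6,0,0,0],[60,-1.1,-3.6,0.6,0,0,0],[60,-1.1,-3.8,0.7,0,0,0],[60,0,0,0,0,0,0],[60,0,0,0,0,0,0]]}}

```text
clock: 3.02
eef_pos: [0.5349, -0.2112, 0.2001]
tool_rot: [-0.0, 0.234, 0.972, 0.0]
ft_force: [-1.1, -0.1, 0.6]
opening: 0.0514
grip_force: 0.0
```

Run:
```python
from h import *
s,p,R=wrist(); cv2.imwrite("pics/w2.png",s["frame"]); print(p,yaw(R),r.get_obs()["clock"])
for d in r.tip_of(s,"knob_nose")[:3]:
    v,u=d["centre"]; print("nose",d["score"],u,v,onz(s,p,R,[u,v],.038))
for d in r.silhouettes(s,"knob"):
    m=d["region"]; col=np.median(s["frame"][m],axis=0); print(d["score"],d["bbox"],col)
    if col[2]<90:
        c=onz(s,p,R,[np.mean(np.nonzero(m)[1]),np.mean(np.nonzero(m)[0])],.02)[0]
        for o in fit(s,p,R,m,knob,c,np.arange(6)*np.pi/3-.4,4)[:3]: print(o)
```

```text
[ 0.53491505 -0.21118634  0.20013891] 2.669681059589891 3.0667
nose 0.92 223.7 158.3 [[ 0.44766525 -0.25495633  0.038     ]]
nose 0.79 321.8 267.2 [[ 0.56994748 -0.2255838   0.038     ]]
nose 0.4 457.9 283.6 [[ 0.64339418 -0.12012588  0.038     ]]
0.8 [211.5, 154.1, 256.8, 211.5] [129. 116. 186.]
0.63 [297.0, 207.2, 335.9, 268.9] [28. 30. 31.]
(np.float64(0.045), array([ 0.5464, -0.2179, -0.2371]))
(np.float64(0.046), array([ 0.5464, -0.2179, -0.2253]))
(np.float64(0.046), array([ 0.5464, -0.2179,  6.0486]))
```

View pics/w2.png

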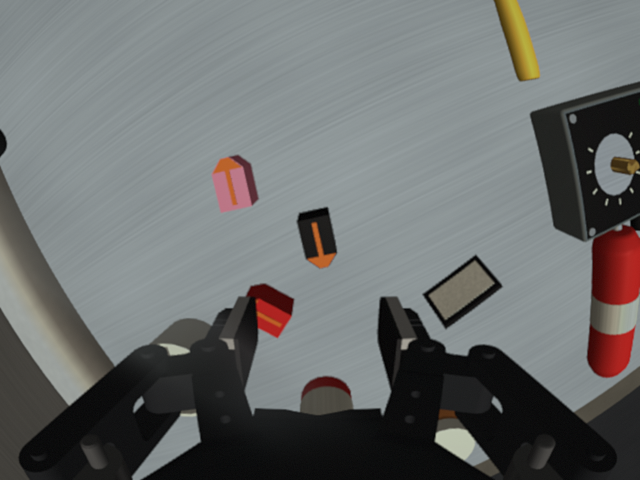

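The black knob is at px (318,238) with its nose pointing down in the image; the red and pink ones are clear of the gripper. The silhouette fit gives (0.546, -0.218) with the nose at -0.235 rad.

Run:
```python
from h import *
go([0.5464,-0.2182,0.006],np.pi-.235)
```

```text
yaw 2.907 turn z -0.233 shift cm [-1.23 -0.68 19.49] q6 -1.6
```

Request:
{"api": "send_rows", "payload": {"deltas": [[60,0,0,0,0,0,-0.117],[60,0,0,0,0,0,-0.116],[60,-0.6,-0.34,3.2,0,0,0],[60,-0.63,-0.34,3.2,0,0,0],[60,0,0,3.2,0,0,0],[60,0,0,3.0,0,0,0],[60,0,0,2.5,0,0,0],[60,0,0,2.0,0,0,0],[60,0,0,1.3,0,0,0],[60,0,0,1.0,0,0,0],[60,0,0,0,0,0,0]], "force": 60}}

```text
clock: 4.08
eef_pos: [0.5453, -0.218, 0.0049]
tool_rot: [-0.002, 0.117, 0.993, 0.001]
ft_force: [-0.2, -0.1, 0.6]
opening: 0.0509
grip_force: 0.0
```

Request:
{"api": "send_rows", "payload": {"deltas": [[20,0,0,0,0,0,0],[20,0,0,0,0,0,0],[10,0,0,0,0,0,0],[10,0,0,0,0,0,0],[10,0,0,0,0,0,0],[10,0,0,0,0,0,0]]}}

```text
clock: 4.58
eef_pos: [0.547, -0.2205, 0.0078]
tool_rot: [0.001, 0.118, 0.993, -0.0]
ft_force: [0.8, 1.3, 6.6]
opening: 0.0272
grip_force: 59.7
```

Run:
```python
from h import *
o,p,R=pose(); print(p,yaw(R),o["ft_force"])
go([0.5464,-0.2182,0.2]);
```

```text
[ 0.54700638 -0.22054511  0.00783227] 2.904544042236079 [0.7751857  1.32952146 6.63750173]
yaw 2.905 turn z 0 shift cm [  0.06   0.21 -19.22] q6 -1.84
```

Request:
{"api": "send_rows", "payload": {"deltas": [[10,0,0,-1.0,0,0,0],[10,0,0,-2.5,0,0,0],[10,0,0,-3.5,0,0,0],[10,0,0,-3.5,0,0,0],[10,0,0,-3.5,0,0,0],[10,0,0,-3.0,0,0,0],[10,0,0,-2.0,0,0,0],[10,0,0,0,0,0,0],[10,0,0,0,0,0,0]]}}

```text
clock: 5.33
eef_pos: [0.5461, -0.2206, 0.1978]
tool_rot: [0.001, 0.118, 0.993, -0.001]
ft_force: [-1.0, -0.1, -1.2]
opening: 0.0273
grip_force: 59.0
```

Run:
```python
from h import *
s,p,R=wrist(); print(p,yaw(R)); f=s["frame"]
cv2.imwrite("pics/w3.png",cv2.resize(f[220:460,160:480],(800,600),interpolation=2))
for d in r.tip_of(s,"knob_nose")[:3]: print(d)
for d in r.silhouettes(s,"knob"): print(d["score"],d["bbox"],np.median(f[d["region"]],axis=0))
# predicted nose pixel for axis offset 0
for dx in (-.003,0,.003): print(dx,wpix(s,p,R,p+R@[-.025+dx,0,-.038+.006]))
go([0.602,0.0747,0.2],np.pi+.25)
```

```text
[ 0.54611977 -0.22060344  0.19780236] 2.9046270637294
{'centre': [118.8, 251.7], 'score': 0.87}
{'centre': [403.1, 318.3], 'score': 0.84}
{'centre': [270.8, 234.1], 'score': 0.63}
0.67 [274.6, 259.9, 359.6, 402.2] [25. 26. 27.]
0.59 [228.9, 121.7, 269.7, 176.4] [149. 132. 203.]
0.56 [227.6, 255.9, 275.4, 309.2] [ 37.  40. 189.]
0.21 [101.8, 274.9, 196.7, 368.3] [ 96. 105. 107.]
-0.003 [[319.38602243 411.20384409]]
0 [[319.39923806 405.60307979]]
0.003 [[319.41242205 399.85079496]]
yaw -2.892 turn z -0.487 shift cm [-12.84  27.11  -0.51] q6 -1.84
```

View pics/w3.png

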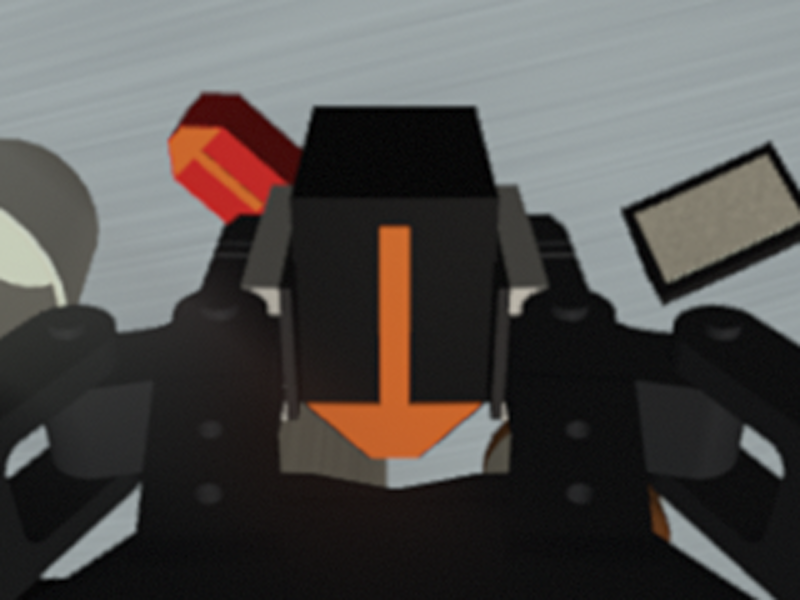

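Run:
```python
from h import *
from scipy.optimize import least_squares
s=dict(np.load("w1.npz")); p=np.zeros(3);R=np.eye(3)
pts=np.array([[-20,-14,0],[-20,14,0],[-20,-14,38],[-20,14,38],[14,-14,38],[14,14,38],[25,-4,38],[25,4,38]])/1e3
im=np.array([[313,107],[477,107],[292,197],[498,197],[305,402],[484,402],[372,457],[419,457]])*.4+[160,220]
def pr(q): # knob x=-tool x, y=tool y, z=-tool z
    P=Ro.from_rotvec([0,q[4],q[3]]).apply(pts*[-1,1,-1])+[q[0],q[1],q[2]]; return wpix(s,p,R,P)
sg=[1,1] 
f=least_squares(lambda q:(pr(q)-im).ravel(),[0,0,.006,0,0])
print(f.x.round(4)); print(f.fun.reshape(-1,2).round(1))
go([0.602,0.0747,0.21],np.pi+.25)
```

```text
[-0.0006 -0.0005  0.0081  0.0006 -0.0084]
[[ 0.4  0.3]
 [-0.5  0.3]
 [-0.3  0.4]
 [ 0.4  0.3]
 [-1.2 -0.4]
 [ 1.6 -0.5]
 [-1.  -0.2]
 [ 0.7 -0.2]]
yaw -2.892 turn z -0.487 shift cm [-12.83  27.11  -1.51] q6 -1.84
```

Request:
{"api": "send_rows", "payload": {"deltas": [[10,0,0,-0.8,0,0,-0.122],[10,0,0,-0.7,0,0,-0.122],[10,0,0,0,0,0,-0.122],[10,0,0,0,0,0,-0.121],[10,-1.6,3.4,0,0,0,0],[10,-1.6,3.4,0,0,0,0],[10,-1.6,3.4,0,0,0,0],[10,-1.6,3.4,0,0,0,0],[10,-1.6,3.4,0,0,0,0],[10,-1.6,3.4,0,0,0,0],[10,-1.6,3.4,0,0,0,0],[10,-1.63,3.3,0,0,0,0]]}}

```text
clock: 6.48
eef_pos: [0.6021, 0.0759, 0.2093]
tool_rot: [-0.002, -0.125, 0.992, 0.0]
ft_force: [0.0, -0.2, 0.7]
opening: 0.027
grip_force: 59.2
```

Request:
{"api": "send_rows", "payload": {"deltas": [[10,0,0,0,0,0,0],[10,0,0,0,0,0,0],[10,0,0,0,0,0,0]]}}

```text
clock: 6.73
eef_pos: [0.6023, 0.0737, 0.2098]
tool_rot: [-0.002, -0.125, 0.992, -0.0]
ft_force: [0.2, -1.2, -0.8]
opening: 0.0276
grip_force: 59.4
```

Run:
```python
from h import *
s,p,R=wrist(); print(p,yaw(R)); f=s["frame"]
np.savez("w4.npz",p=p,R=R,K=s["K"],mount=s["mount"],frame=f)
cv2.imwrite("pics/w4.png",cv2.resize(f[200:290,260:380],(800,600),interpolation=2))
for d in r.tip_of(s,"spindle_tip")[:2]:
    v,u=d["centre"]; print(d, onz(s,p,R,[u,v],.09))
print(wpix(s,p,R,[.602,.0747,.09]))
```

```text
[0.60230587 0.07373258 0.20980891] -2.8906645096654953
{'centre': [236.4, 320.3], 'score': 0.82} [[0.59977525 0.07459272 0.09      ]]
{'centre': [402.6, 318.6], 'score': 0.28} [[0.75018276 0.11188215 0.09      ]]
[[319.68710163 239.27021907]]
```

View pics/w4.png

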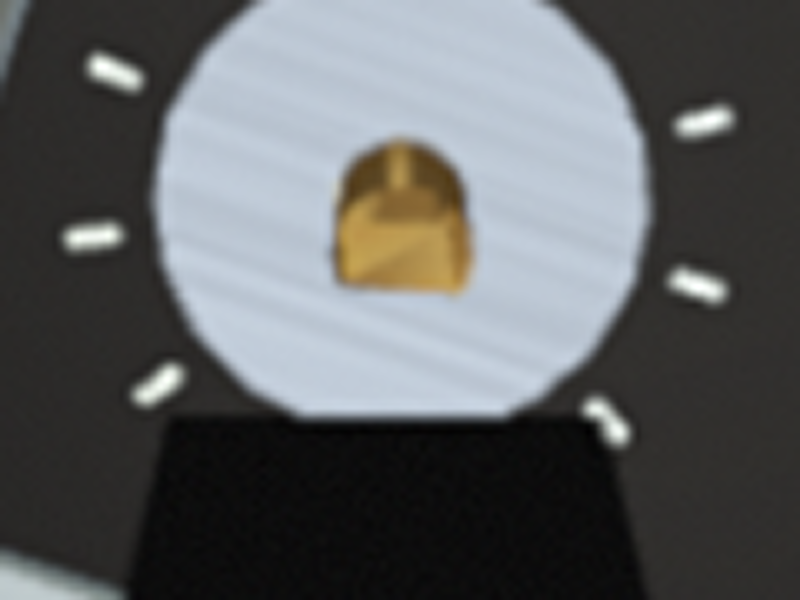

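Run:
```python
from h import *
s=dict(np.load("w4.npz")); f=s["frame"].astype(int); p,R=s["p"],s["R"]
for th in (10,25,45):
    m=(f[...,2]-f[...,0]>th); m[:215]=m[250:]=0; m[:,:300]=0; m[:,342:]=0
    print(m.sum(),fit(s,p,R,m,spin,[.602,.0747],[0,.25,.5])[:2])
# plate circle
g=cv2.cvtColor(s["frame"],6); P=(g>130)
y,x=np.nonzero(P[200:262,270:370]); print(x.min()+270,x.max()+270)
```

```text
411 [(np.float64(0.102), array([0.6022, 0.0749, 0.2429])), (np.float64(0.102), array([0.6022, 0.075 , 0.0913]))]
387 [(np.float64(0.146), array([ 0.6023,  0.0751, -0.0585])), (np.float64(0.147), array([ 6.021e-01,  7.500e-02, -4.000e-04]))]
354 [(np.float64(0.218), array([ 0.6024,  0.0749, -0.0936])), (np.float64(0.218), array([0.6016, 0.0748, 0.1204]))]
270 369
```

Run:
```python
from h import *
s=dict(np.load("w4.npz")); f=s["frame"].astype(int); p,R=s["p"],s["R"]
d=f[...,2]-f[...,0]
# subpixel bottom edge per column
pts=[]
for u in range(312,330):
    c=d[:,u]
    for v in range(238,252):
        if c[v]>25>=c[v+1]: e=v+(c[v]-25)/(c[v]-c[v+1]); pts.append((u,e)); break
pts=np.array(pts); print(pts[:,1].round(2))
k=np.polyfit(pts[2:-2,0],pts[2:-2,1],1); print(k)
for z in (.086,.09):
    W=onz(s,p,R,np.c_[[312,329],np.polyval(k,[312,329])],z); e=W[1]-W[0]; n=np.array([e[1],-e[0]]); mid=W.mean(0)[:2]
    a=np.arctan2(n[1],n[0]); print(z,W.round(4),"normal yaw",a,"axis",mid-.004*n/np.linalg.norm(n))
t=np.array([.6022,.075,.21]); o,pp,RR=pose()
off=RR@[-.0006,-.0005,0]; print(off); print(pp,yaw(RR)+np.pi)
go(t-off)
```

```text
[242.4  242.55 242.67 242.77 242.89 243.04 243.14 243.19 243.24 243.29
 243.39 243.46 243.47 243.48 243.54 243.72 243.74 243.23]
[7.21140181e-02 2.20122547e+02]
0.086 [[0.607  0.0701 0.086 ]
 [0.6048 0.0826 0.086 ]] normal yaw 0.17489793584633886 axis [0.6019429  0.07565817]
0.09 [[0.6059 0.0698 0.09  ]
 [0.6037 0.0822 0.09  ]] normal yaw 0.17489793584634852 axis [0.60084637 0.07534227]
[ 7.04659093e-04 -3.36829668e-04 -1.15678762e-06]
[0.60261604 0.07270745 0.21057647] 0.24884293367030752
yaw -2.893 turn z 0 shift cm [0.04 0.28 0.06] q6 -1.81
```

Request:
{"api": "send_rows", "payload": {"deltas": [[10,0.03,0.25,2.5,0,0,0.04],[10,0,0,3.0,0,0,0],[10,0,0,2.5,0,0,0],[10,0,0,1.5,0,0,0],[10,0,0,0.9,0,0,0],[10,0,0,0,0,0,0],[10,0,0,0,0,0,0],[10,0,0,0,0,0,0],[10,0,0,0,0,0,0],[10,0,0,0,0,0,0]]}}

```text
clock: 7.67
eef_pos: [0.6031, 0.0764, 0.1089]
tool_rot: [0.001, -0.105, 0.994, -0.0]
ft_force: [-0.5, 0.5, -0.3]
opening: 0.0271
grip_force: 59.4
```

Run:
```python
from h import *
for i in range(3):
    s,p,R=wrist(); print(p.round(4),yaw(R).round(3)-np.pi+2*np.pi, R[:,2].round(3))
o,p,R=pose(); off=R@[-.0006,-.0005,0]; go(np.array([.602,.0752,.105])-off)
s=r.snapshot("scene"); cv2.imwrite("pics/s5.png",cv2.resize(s["frame"][180:300,310:470],(800,600),interpolation=2))
```

```text
[0.6031 0.0764 0.1089] 0.21059265358979307 [ 0.003  0.    -1.   ]
[0.6029 0.0764 0.1086] 0.21059265358979307 [ 0.002  0.    -1.   ]
[0.6028 0.0765 0.1084] 0.21059265358979307 [ 0.002  0.    -1.   ]
yaw -2.931 turn z 0 shift cm [ 0.14 -0.06  0.32] q6 -1.77
```

View pics/s5.png

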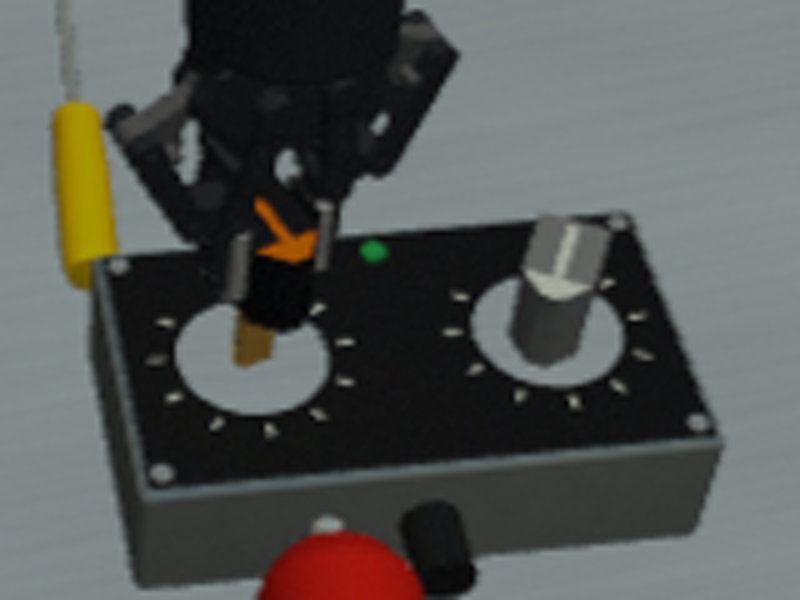

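The knob is just above the spindle, with its orange nose to the lower right in this view, matching the flat. I'll lower it gently.

Request:
{"api": "send_rows", "payload": {"deltas": [[10,0.12,-0.06,0.4,0,0,0],[10,0,0,0.3,0,0,0],[10,0,0,0.3,0,0,0],[10,0,0,0.2,0,0,0],[10,0,0,0.2,0,0,0],[10,0,0,0.2,0,0,0],[10,0,0,0,0,0,0],[10,0,0,0,0,0,0]]}}

```text
clock: 8.53
eef_pos: [0.6018, 0.0756, 0.0914]
tool_rot: [0.0, -0.105, 0.994, 0.0]
ft_force: [1.4, 0.5, -1.5]
opening: 0.0272
grip_force: 59.4
```

Request:
{"api": "send_rows", "payload": {"deltas": [[10,0,0,0.2,0,0,0],[10,0,0,0.2,0,0,0],[10,0,0,0.2,0,0,0],[10,0,0,0.2,0,0,0],[10,0,0,0.2,0,0,0],[10,0,0,0,0,0,0],[10,0,0,0,0,0,0],[10,0,0,0,0,0,0]]}}

```text
clock: 9.2
eef_pos: [0.6017, 0.0756, 0.0813]
tool_rot: [0.0, -0.105, 0.994, 0.0]
ft_force: [3.9, 0.3, -2.7]
opening: 0.0271
grip_force: 59.3
```

Request:
{"api": "send_rows", "payload": {"deltas": [[10,0,0,0.15,0,0,0],[10,0,0,0.15,0,0,0],[10,0,0,0.1,0,0,0],[10,0,0,0,0,0,0],[10,0,0,0,0,0,0],[10,0,0,0,0,0,0]]}}

```text
clock: 9.7
eef_pos: [0.6018, 0.0756, 0.0778]
tool_rot: [0.001, -0.105, 0.994, 0.0]
ft_force: [3.9, 0.5, 1.8]
opening: 0.0272
grip_force: 59.6
```

Request:
{"api": "send_rows", "payload": {"deltas": [[10,0,0,0.1,0,0,0],[10,0,0,0.1,0,0,0],[10,0,0,0.1,0,0,0],[10,0,0,0,0,0,0],[10,0,0,0,0,0,0],[10,0,0,0,0,0,0]]}}

```text
clock: 10.2
eef_pos: [0.6018, 0.0756, 0.075]
tool_rot: [0.001, -0.105, 0.994, -0.0]
ft_force: [4.0, 0.2, 5.8]
opening: 0.0271
grip_force: 59.9
```

Request:
{"api": "send_rows", "payload": {"deltas": [[10,0,0,0.15,0,0,0],[10,0,0,0.15,0,0,0],[10,0,0,0.1,0,0,0],[10,0,0,0,0,0,0],[10,0,0,0,0,0,0],[10,0,0,0,0,0,0]]}}

```text
clock: 10.7
eef_pos: [0.6018, 0.0756, 0.0716]
tool_rot: [0.001, -0.105, 0.994, -0.0]
ft_force: [2.6, 1.3, 9.0]
opening: 0.0272
grip_force: 60.3
```

Request:
{"api": "send_rows", "payload": {"deltas": [[10,0,0,0.1,0,0,0],[10,0,0,0.05,0,0,0],[10,0,0,0,0,0,0],[10,0,0,0,0,0,0]]}}

```text
clock: 11.03
eef_pos: [0.6018, 0.0756, 0.0704]
tool_rot: [0.001, -0.105, 0.994, -0.0]
ft_force: [3.5, 1.2, 10.4]
opening: 0.0272
grip_force: 60.4
```

Request:
{"api": "send_rows", "payload": {"deltas": [[10,0,0,0.1,0,0,0],[10,0,0,0.05,0,0,0],[10,0,0,0,0,0,0],[10,0,0,0,0,0,0]]}}

```text
clock: 11.37
eef_pos: [0.6018, 0.0756, 0.0697]
tool_rot: [0.001, -0.105, 0.994, -0.0]
ft_force: [2.3, 0.9, 14.5]
opening: 0.027
grip_force: 61.4
```

Request:
{"api": "send_rows", "payload": {"deltas": [[10,0,0,0.1,0,0,0],[10,0,0,0,0,0,0],[10,0,0,0,0,0,0]]}}

```text
clock: 11.62
eef_pos: [0.6019, 0.0756, 0.0696]
tool_rot: [0.001, -0.105, 0.994, -0.0]
ft_force: [0.4, 0.4, 18.5]
opening: 0.0271
grip_force: 62.1
```

It is at the stop: force is rising steeply at 18 N and the TCP is at the expected height. I'll check the knob hasn't slipped in the hand.

Run:
```python
from h import *
s,p,R=wrist(); f=s["frame"]; a=f[220:460,160:480]
g=r.snapshot("scene")["frame"][180:300,310:470]
cv2.imwrite("pics/w6.png",np.hstack([cv2.resize(a,(400,300)),cv2.resize(g,(400,300),interpolation=2)]))
o=(f[...,2].astype(int)-f[...,0]>90); o[:290]=0; o[:,:270]=0;o[:,370:]=0; ys,xs=np.nonzero(o); print(ys.min(),ys.max(),xs.min(),xs.max(),r.get_obs()["ft_force"],r.get_obs()["clock"])
```

```text
310 412 273 352 [-0.15070673  1.05640069 18.68165443] 11.7167
```

View pics/w6.png

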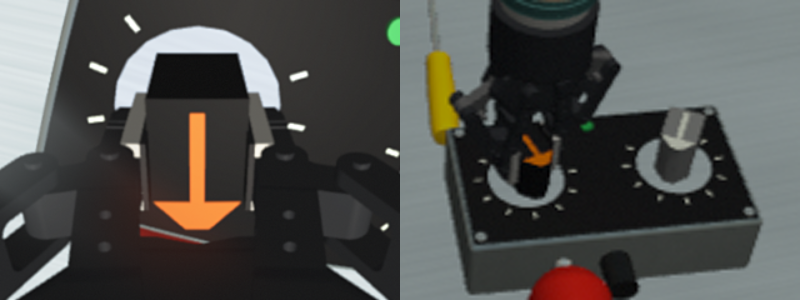

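The knob's nose is still at row ~403 in the hand, so it hasn't slipped. It sits down at the plate, the fan knob is untouched, and everything is held pressed.

```bash
python3 -c "
from cell import r
print(r.hand_in())"
```

```text
the job is handed in; nothing more can be done
None
```

The black knob is fully seated on the bare spindle, its nose along the flat to within a few degrees, and I handed in at about 11.7 s while still holding it pressed at the stop with about 18 N; the grey fan knob and the other things were left alone.

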